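# Load and button up the solar oven

## Robot

A 6-joint arm with a two-finger parallel gripper is mounted at the origin on the work surface. World frame = base frame: x ahead of the robot, y to its left, z up, the work surface at z = 0. Lengths are in m, angles in rad, forces in N, time in s.
With the tool pointing down it reaches from about 0.325 to 0.85 m from the base axis. Payload 4.4 kg.
Tool frame: the origin (TCP) lies between the finger pads; the fingertips stand 25 mm ahead of it and the grasp point (between the pads) lies 6 mm ahead of it; z points along the fingers, y is the line along which they close (so a half turn about z gives the same grasp; the last joint's range is limited). The gripper opens to 94 mm and grips with 3 to 60 N. Pads are 16 mm wide; open, the fingers measure 119 mm over their backs; the gripper's body (75 mm by 177 mm) begins 78 mm behind the grasp point.
Start: joints at [1.089, 0.207, 1.542, -0, 1.393, -0.15], TCP at [0.187, 0.544, 0.23] pointing down, gripper open.
Joint ranges: [-2.73, 2.73], [-0.86, 2.22], [0.23, 2.46], [-1.11, 4.25], [0.08, 2.63], [-2.82, 2.82]. Speed limits (rad/s): [2.79, 2.79, 3.14, 3.14, 3.14, 3.14].

## Interface

Orientations are given as a unit quaternion [x, y, z, w].
In Python, from cell import arm gives the robot as it stands.
- The arm moves only by the shell command python3 -m pendant 'ROWS' [OPENING] [FORCE]. ROWS is JSON, a list of rows, each an object with "delta_pos": the shift along the world's x, y, z as a fraction of full scale, a list of three; "angular": the turn, a rotation vector about the world's x, y, z as a fraction of full scale, a list of three. In form: [{"delta_pos": [tx, ty, tz], "angular": [rx, ry, rz]}, ...]. A call has 1 to 12 rows; each row shifts and turns the commanded pose from where the row before left it; what a row does not reach is not made up. Full scale, the value 1, is 30 mm for a shift and 6 degrees for a turn. A row lasts 1/8 s, in which the tool goes at most 62.5 mm and 10.7 degrees, less where a joint would pass 70% of its speed; a pose out of reach is approached as far as the arm can. A call with a number of a shift or a turn outside -1 to 1 is refused whole. A call with a gripper value outside its range is refused whole. OPENING is the opening, from -1 (shut) to 1 (fully open), set as the call begins (- or left out, the last holds). The fingers move at their own pace and stop on an object; FORCE is the grip in N (left out, the last holds). Time passes only in rows, so rows that do not move let the fingers close. It gives the time, the measured TCP pose, the force, the opening and the grip force at its end, in the units of the state.
- arm.get_obs(): the state, without advancing time (a new reading comes with each control period).
- arm.get_image(name): name is "scene" or "top" or "wrist"; returns the picture (480x640x3 uint8, red, green, blue); there is no depth.
- arm.calibration(name): a dict with "fx", "fy", "cx", "cy" (pixels), "xyz" and "orientation" of the camera in the world. Camera axes: x right, y up, looking along -z (the intrinsics and any distortion apply to the point x, -y, -z); pixel columns grow to the right and rows downward; lengths in m; the calibration is good to about 2 mm. A picture is of the moment at which its call begins: read the wrist's pose just before it. calibration takes no time and is no camera call; for the wrist camera it gives the pose at the moment of the call.
- arm.sign_off(): hands the job in; it is judged then, once.
The state is a dict: "clock": time; "joint_positions": joint angles; "joint_velocities": joint speeds; "effort": joint torques, N m; "ee_pos": TCP position; "orientation": TCP orientation; "contact_force": force on the tool from outside, world axes, zero at the start; "moment": the same for the moment, N m; "gripper_width": finger opening in m; "grip_force": force on a finger pad.
Only numpy, scipy, OpenCV 4.12 (cv2) and the standard library are available. Lean on these libraries where they do the work, as an engineer would, in place of code of your own. Each camera call takes 0.05 s, during which the arm holds its last target. There are 200 camera calls.

## Task

Stand every metal tin from the bench upright on the floor of the solar oven, then shut the lid fully, and only then turn both wooden turnbuttons square across the lid's edges so that they hold it down. Also set the vent handle to half open (45 degrees, on its middle mark), and leave the other things on the bench alone.

Things in the scene. Friction and masses are not known exactly. Their poses are not given: they have to be found in the camera images.
- oven: Solar oven: plywood box fixed to the bench, 200 mm (x) x 420 mm (y), rim 75 mm above the bench. Origin: centre of its underside, on the bench; x points from the front (robot side) to the rear, where the lid is hinged, y to its left, z up. Its 65 mm thick solid side walls have tops level with the rim: ledges carrying a turnbutton each and, on the left one, the vent.
- oven_in (a point): Centre of the oven's inner floor, 8 mm above the bench, right above the oven's origin; axes as the oven's. The open-topped, foil-lined cavity measures 170 mm (x) x 290 mm (y), centred here, 67 mm deep.
- lid (a joint): Angle of the lid, rad: 0 = shut on the rim, grows as it opens, stop at 2.0; starts at 1.7 to 1.95 (standing up, leaning back). The hinge is stiff: the lid stays at any angle; 1 to 5 N at its front edge, square to the lid, moves it. No catch.
- lid_hinge (a point): Point on the lid's hinge axis at mid-width, 100 mm behind the oven's origin and 75 mm above the bench; the axis runs along the oven's y. Axes are the lid's: x from its front edge to the hinge, z out of its upper face. The lid is a wooden frame with a clear pane, 10 mm thick (underside on the axis), 210 mm from hinge to front edge, 310 mm wide.
- lid_front (a point): Middle of the lid's front edge, half way through its thickness, 210 mm from the hinge axis. On the upper face, 17 mm from this edge at mid-width, a steel knob of 18 mm diameter stands 16 mm out. The shut lid overhangs the oven's front by 10 mm.
- vent (a joint): Angle of the vent handle, rad: 0 = closed (pointing to the oven's rear, its +x), grows counter-clockwise seen from above, 1.571 = fully open (pointing out to the oven's left, its +y); half open = 0.785. Stops at both ends; stays where left (0.06 N m friction). Starts at 0 to 0.4.
- vent_pivot (a point): Vent handle's pivot axis (vertical), at the handle's top, 103 mm above the bench; at 55, 190 mm in the oven's x, y. Dark steel bar 12 mm wide, 20 mm tall, reaching 30 mm from the pivot at its pointing end (x axis), 16 mm at the other, over a round flange of 68 mm diameter (top 80 mm above the bench) with three dark marks: closed, half, open.
- turn_left (a joint): Angle of the turnbutton on the oven's left (+y) ledge, rad, counter-clockwise from above: 0 = bar along the oven's x, clear of the lid; 1.571 or -1.571 = square across the lid's edge (along the oven's y), holding the lid. Turns either way, stops at -1.9 and 1.9, stays where left (0.05 N m friction). Starts within 0.35 of 0.
- turn_left_pivot (a point): Turnbutton's pivot axis (vertical), at the bar's top, 108 mm above the bench; at -45, 182.5 mm in the oven's x, y, 27.5 mm outside the lid's edge. Dark wooden bar 80 mm long (x axis), pivot in its middle, 14 mm wide, 20 mm tall; underside 13 mm above the ledge and 3 mm above the shut lid.
- turn_right (a joint): Angle of the turnbutton on the oven's right (-y) ledge, rad, counter-clockwise from above: 0 = bar along the oven's x, clear of the lid; 1.571 or -1.571 = square across the lid's edge (along the oven's y), holding the lid. Turns either way, stops at -1.9 and 1.9, stays where left (0.05 N m friction). Starts within 0.35 of 0.
- turn_right_pivot (a point): Turnbutton's pivot axis (vertical), at the bar's top, 108 mm above the bench; at -45, -182.5 mm in the oven's x, y, 27.5 mm outside the lid's edge. Dark wooden bar 80 mm long (x axis), pivot in its middle, 14 mm wide, 20 mm tall; underside 13 mm above the ledge and 3 mm above the shut lid.
- tin0: A plain lidded metal tin, cylinder 50 mm in diameter, 48 mm tall, about 0.1 to 0.2 kg; stands on the bench right of the oven. Origin: centre of its underside, z up through its top. Three to five of these tins are present (None when absent).
- tin1: A plain lidded metal tin, cylinder 50 mm in diameter, 48 mm tall, about 0.1 to 0.2 kg; stands on the bench right of the oven. Origin: centre of its underside, z up through its top. Three to five of these tins are present (None when absent).
- tin2: A plain lidded metal tin, cylinder 50 mm in diameter, 48 mm tall, about 0.1 to 0.2 kg; stands on the bench right of the oven. Origin: centre of its underside, z up through its top. Three to five of these tins are present (None when absent).
- tin3: A plain lidded metal tin, cylinder 50 mm in diameter, 48 mm tall, about 0.1 to 0.2 kg; stands on the bench right of the oven. Origin: centre of its underside, z up through its top. Three to five of these tins are present (None when absent).
- tin4: A plain lidded metal tin, cylinder 50 mm in diameter, 48 mm tall, about 0.1 to 0.2 kg; stands on the bench right of the oven. Origin: centre of its underside, z up through its top. Three to five of these tins are present (None when absent).
- tape: Bystander: roll of paper tape lying flat, 68 mm outside diameter, 22 mm tall. Origin: centre of its underside.
- glue: Bystander: amber glue jar with a black cap, 44 mm diameter, 72 mm tall. Origin: centre of its underside.
- offcut: Bystander: wood offcut 55 x 42 mm, 22 mm tall. Origin: centre of its underside.
- driver: Bystander: screwdriver lying on the bench left of the oven.
- brush: Bystander: brush lying on the bench left of the oven.
- pot: Bystander: white cup, 72 mm diameter, 90 mm tall, behind the oven.
- hammer: Bystander: hammer lying at the rear of the bench.
Mind the look-alikes: they are no part of the job. What is shaped like the tin4 but purple or red is not meant.

How it is judged:
On the way, in this order (a step that is already met when the one before it is completed fails the run):
1. all tins stand upright on the oven's floor (x of tin0 in the frame of oven between -0.07 and 0.07 m and y of tin0 in the frame of oven between -0.13 and 0.13 m and z of each of tin0, tin1, tin2, tin3, tin4 in the frame of oven below 0.018 m and angle between each of tin0, tin1, tin2, tin3, tin4's own z axis and vertical below 0.15 rad and x of tin1 in the frame of oven between -0.07 and 0.07 m and y of tin1 in the frame of oven between -0.13 and 0.13 m and x of tin2 in the frame of oven between -0.07 and 0.07 m and y of tin2 in the frame of oven between -0.13 and 0.13 m and x of tin3 in the frame of oven between -0.07 and 0.07 m and y of tin3 in the frame of oven between -0.13 and 0.13 m and x of tin4 in the frame of oven between -0.07 and 0.07 m and y of tin4 in the frame of oven between -0.13 and 0.13 m and value of joint lid above 0.3 rad), for 0.2 s.
2. the lid is shut over the tins (value of joint lid below 0.035 rad and x of tin0 in the frame of oven between -0.07 and 0.07 m and y of tin0 in the frame of oven between -0.13 and 0.13 m and z of each of tin0, tin1, tin2, tin3, tin4 in the frame of oven below 0.018 m and angle between each of tin0, tin1, tin2, tin3, tin4's own z axis and vertical below 0.15 rad and x of tin1 in the frame of oven between -0.07 and 0.07 m and y of tin1 in the frame of oven between -0.13 and 0.13 m and x of tin2 in the frame of oven between -0.07 and 0.07 m and y of tin2 in the frame of oven between -0.13 and 0.13 m and x of tin3 in the frame of oven between -0.07 and 0.07 m and y of tin3 in the frame of oven between -0.13 and 0.13 m and x of tin4 in the frame of oven between -0.07 and 0.07 m and y of tin4 in the frame of oven between -0.13 and 0.13 m), for 0.2 s.
3. both turnbuttons lie across the edges of the shut lid (value of joint lid below 0.035 rad and angle between the x axis of each of turn_left_pivot, turn_right_pivot and the y axis of oven, either way round below 0.3 rad), for 0.2 s.
At the end, for the whole second after the job is handed in: Every tin present stands upright (within 0.15 rad) on the oven's floor inside the cavity, the lid is shut (below 0.035 rad), both turnbuttons lie within 0.3 rad of square across the lid's edges, and the vent handle is within 0.16 rad of half open (0.785) (all of step 3 and x of tin0 in the frame of oven between -0.07 and 0.07 m and y of tin0 in the frame of oven between -0.13 and 0.13 m and z of each of tin0, tin1, tin2, tin3, tin4 in the frame of oven below 0.018 m and angle between each of tin0, tin1, tin2, tin3, tin4's own z axis and vertical below 0.15 rad and x of tin1 in the frame of oven between -0.07 and 0.07 m and y of tin1 in the frame of oven between -0.13 and 0.13 m and x of tin2 in the frame of oven between -0.07 and 0.07 m and y of tin2 in the frame of oven between -0.13 and 0.13 m and x of tin3 in the frame of oven between -0.07 and 0.07 m and y of tin3 in the frame of oven between -0.13 and 0.13 m and x of tin4 in the frame of oven between -0.07 and 0.07 m and y of tin4 in the frame of oven between -0.13 and 0.13 m and value of joint vent between 0.625 and 0.945 rad); the robot touches nothing.
It fails at once if a turnbutton is turned over the lid's place while the lid is still up (value of joint lid above 0.15 rad and angle between the x axis of any of turn_left_pivot, turn_right_pivot and the y axis of oven, either way round below 0.6 rad).
It fails at once if a bystander is moved by more than 6 cm (distance of any of tape, glue, offcut, driver, brush, pot, hammer from where it was at the start of the episode above 0.06 m).
It fails at once if the glue jar or the cup is tipped over (angle between any of glue, pot's own z axis and vertical above 0.7 rad).
Of tin0, tin1, tin2, tin3, tin4 only 3 to 5 are there at a start; the rules pass over those that are not, and their reading is None.
At some moment in a run one of tin0, tin1, tin2, tin3, tin4 may be knocked a few centimetres aside while the robot is not near it.
It also fails if it takes over 210 s, if anything falls off the work surface, if the arm or the gripper's body presses on something with over 40 N, if the wrist force passes 120 N, or if a joint passes its speed limit or range.

## Working session

There is one attempt and no reset: what is moved stays moved. The work goes in short steps, Python scripts to look and compute and a shell command to move; the robot and the scene stay as the last step left them, time stands still between calls to the robot, and variables do not carry over. Pictures are saved under pics/ and viewed, at most 14 in all, crops included, and the job is handed in when it is done.

```bash
ls; mkdir -p pics
cat > h.py <<'E'
import numpy as np, cv2
from scipy.spatial.transform import Rotation as R
from cell import arm
def save(n,f):
    im=arm.get_image(n); cv2.imwrite('pics/'+f,im[:,:,::-1]); return im
def ray(c,u,v):
    d=np.array([(u-c['cx'])/c['fx'],-(v-c['cy'])/c['fy'],-1.0])
    return np.array(c['xyz']),R.from_quat(c['orientation']).apply(d)
def onz(c,u,v,z):
    o,d=ray(c,u,v); return o+d*(z-o[2])/d[2]
def proj(c,p):
    q=R.from_quat(c['orientation']).inv().apply(np.array(p)-np.array(c['xyz']))
    return c['cx']+c['fx']*q[0]/-q[2], c['cy']+c['fy']*q[1]/q[2]
E
python3 - <<'E'
from h import *
for n in('scene','top','wrist'):
    c=arm.calibration(n); print(n,{k:np.round(v,3).tolist() if not isinstance(v,str) else v for k,v in c.items()})
    save(n,n+'0.png')
print(arm.get_obs())
E
```

```text
pics
scene {'fx': 475.861, 'fy': 475.861, 'cx': 314.789, 'cy': 239.333, 'xyz': [0.968, -0.749, 1.081], 'orientation': [0.345, 0.087, 0.226, 0.907]}
top {'fx': 560.595, 'fy': 560.595, 'cx': 324.656, 'cy': 242.595, 'xyz': [0.452, -0.003, 1.369], 'orientation': [0.032, -0.03, -0.697, 0.716]}
wrist {'fx': 405.217, 'fy': 405.217, 'cx': 317.577, 'cy': 244.841, 'xyz': [0.113, 0.569, 0.384], 'orientation': [-0.111, -0.078, 0.576, 0.806]}
{'clock': 0.15, 'joint_positions': array([ 1.08949214e+00,  2.07230285e-01,  1.54256534e+00, -2.76106266e-05,
        1.39347762e+00, -1.50514915e-01]), 'joint_velocities': array([ 0.00040111, -0.00159296, -0.0034491 , -0.00058752, -0.00022813,
       -0.00232335]), 'effort': array([ 2.22521794e-04, -3.71309030e+01, -2.81812012e+01,  6.99282554e-02,
        3.26609204e-02, -7.85576276e-05]), 'ee_pos': array([0.18652373, 0.54332507, 0.22958275]), 'orientation': array([ 1.64639125e-01,  9.86353513e-01, -8.02935420e-04, -2.48149999e-04]), 'contact_force': array([-0.06765385,  0.33972744, -0.37981413]), 'moment': array([-0.01743678,  0.01309321, -0.01507704]), 'grip_force': 0.0, 'gripper_width': 0.09380903238940827}
```

View pics/top0.png

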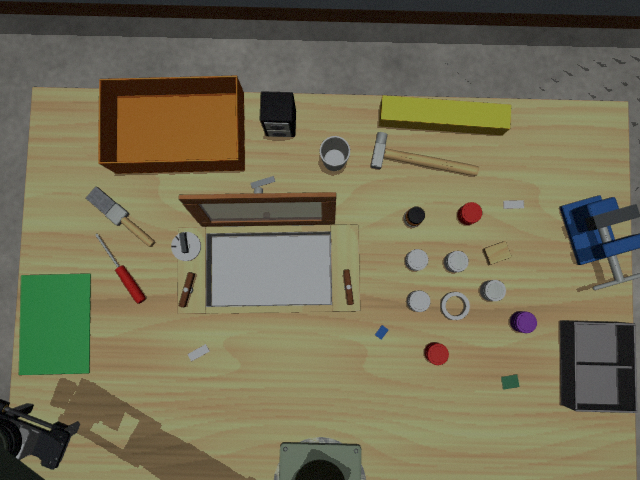

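View pics/scene0.png

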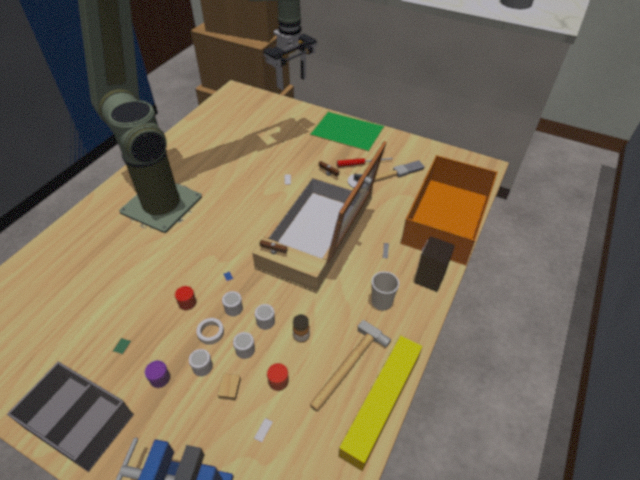

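The top view shows four pale metal tins at about (417,260), (457,261), (418,300) and (493,290). The look-alikes are red (470,213) and (437,354), and purple (524,322). The tape is the ring at (455,305) and the glue jar is at (416,216). The turnbuttons are at (187,290) and (348,287), the vent at (184,243), and the lid is standing open. I'll measure these and confirm in a crop.

Run:
```python
from h import *
im=cv2.imread('pics/top0.png'); c=arm.calibration('top')
hsv=cv2.cvtColor(im,cv2.COLOR_BGR2HSV)
m=((hsv[...,1]<50)&(hsv[...,2]>110)).astype(np.uint8)
m=cv2.morphologyEx(m,cv2.MORPH_OPEN,np.ones((3,3)))
cs,_=cv2.findContours(m,cv2.RETR_EXTERNAL,cv2.CHAIN_APPROX_NONE)
for k in cs:
    a=cv2.contourArea(k); (x,y),r=cv2.minEnclosingCircle(k)
    if a>150 and 150<y<400: print('lowS',round(x),round(y),round(r,1),a,cv2.boundingRect(k),onz(c,x,y,.048).round(4))
# dark bars near ledges
g=cv2.cvtColor(im,cv2.COLOR_BGR2GRAY)
for nm,(x0,y0,x1,y1),z in(('L',(174,262,204,314),.108),('R',(336,258,360,314),.108),('V',(170,228,202,262),.103)):
    s=(g[y0:y1,x0:x1]<85).astype(np.uint8)
    k=max(cv2.findContours(s,0,1)[0],key=cv2.contourArea); b=cv2.minAreaRect(k); P=cv2.boxPoints(b)+[x0,y0]
    W=np.array([onz(c,*p,z)[:2] for p in P]); print(nm,W.mean(0).round(4),[(np.linalg.norm(W[i]-W[i+1]).round(3),np.degrees(np.arctan2(*(W[i+1]-W[i])[::-1])).round(1)) for i in(0,1)])
for nm,(u,v) in dict(FL=(178,312),FR=(360,312),RR=(358,225)).items(): print(nm,onz(c,u,v,.075).round(4))
a=cv2.resize(im[190:370,385:555],None,fx=3,fy=3,interpolation=2); b=cv2.resize(im[185:325,165:375],None,fx=3.5,fy=3.5,interpolation=2)
cv2.imwrite('pics/c1.png',a);cv2.imwrite('pics/c2.png',b)
```

```text
lowS 198 352 11.0 155.5 (188, 345, 21, 16) [0.3037 0.2902 0.048 ]
lowS 455 306 14.2 583.5 (442, 292, 28, 28) [ 0.4279 -0.3074  0.048 ]
lowS 419 301 10.8 317.5 (410, 291, 20, 21) [ 0.4366 -0.2224  0.048 ]
lowS 495 290 10.6 312.5 (486, 280, 20, 21) [ 0.4664 -0.4006  0.048 ]
lowS 636 296 21.2 233.5 (632, 275, 8, 43) [ 0.4614 -0.7303  0.048 ]
lowS 458 261 10.5 314.5 (448, 251, 21, 21) [ 0.5335 -0.3128  0.048 ]
lowS 417 259 10.7 312.0 (408, 249, 20, 21) [ 0.534  -0.2169  0.048 ]
lowS 270 270 68.2 8014.5 (212, 235, 119, 72) [0.4999 0.1282 0.048 ]
lowS 185 246 14.9 426.5 (171, 232, 29, 29) [0.5519 0.3318 0.048 ]
lowS 115 214 9.3 211.0 (106, 205, 19, 19) [0.6235 0.5024 0.048 ]
lowS 513 204 10.6 158.0 (503, 200, 21, 9) [ 0.6718 -0.4434  0.048 ]
lowS 334 160 10.7 236.5 (323, 150, 22, 16) [ 0.768  -0.0137  0.048 ]
L [0.449  0.3072] [(np.float64(0.08), np.float64(-13.3)), (np.float64(0.022), np.float64(-104.3))]
R [ 0.4649 -0.0523] [(np.float64(0.016), np.float64(-80.9)), (np.float64(0.079), np.float64(-171.1))]
V [0.5554 0.3216] [(np.float64(0.016), np.float64(-80.8)), (np.float64(0.046), np.float64(-169.7))]
FL [0.3971 0.3343 0.075 ]
FR [ 0.4081 -0.0829  0.075 ]
RR [ 0.6087 -0.0741  0.075 ]
```

View pics/c1.png

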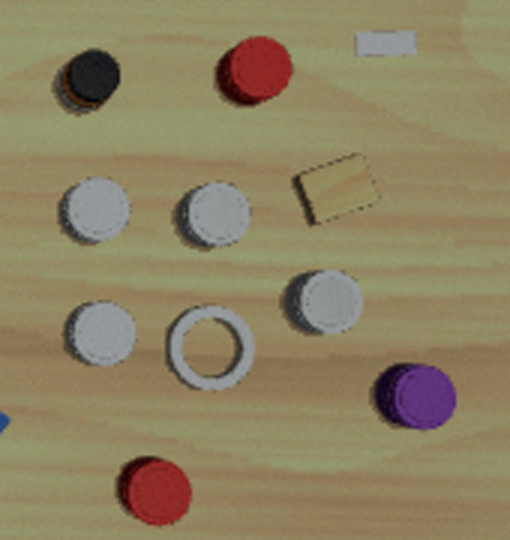

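View pics/c2.png

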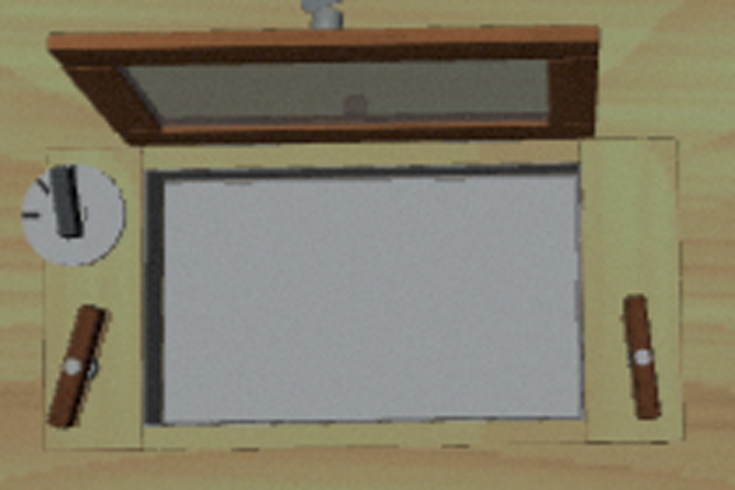

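The crop confirms four pale tins, and the red and purple ones are look-alikes to leave alone. The left turnbutton is at about -15°, the right at about +7° and the vent at about 8°. The oven yaw is about 2.3°. Next is the oven frame, then the first move.

```bash
cat >> h.py <<'E'
c=arm.calibration('top')
Lp=onz(c,185.9,289.9,.108)[:2]; Rp=onz(c,348.4,287,.108)[:2]
d=Lp-Rp; YAW=np.arctan2(-d[0],d[1])
def rot(p): return R.from_euler('z',YAW).as_matrix()[:2,:2]@np.array(p)
O=(Lp+Rp)/2+rot((.045,0))
def ov(x,y): return O+rot((x,y))
def tins(show=True):
    im=arm.get_image('top')[:,:,::-1]; hsv=cv2.cvtColor(im,cv2.COLOR_BGR2HSV)
    m=((hsv[...,1]<50)&(hsv[...,2]>110)).astype(np.uint8); m=cv2.morphologyEx(m,cv2.MORPH_OPEN,np.ones((3,3)))
    for k in cv2.findContours(m,0,1)[0]:
        (x,y),r=cv2.minEnclosingCircle(k)
        if 240<cv2.contourArea(k)<400 and r<13 and x>370 and y>180: print('tin',round(x),round(y),onz(c,x,y,.048).round(4))
def st():
    o=arm.get_obs(); e=R.from_quat(o['orientation']).as_matrix()
    print('t',round(o['clock'],1),'tcp',o['ee_pos'].round(4),'yaw x',np.degrees(np.arctan2(e[1,0],e[0,0])).round(1),'w',round(o['gripper_width'],4),'F',o['contact_force'].round(1),'j',o['joint_positions'].round(2))
E
python3 - <<'E'
from h import *
print(np.linalg.norm(d),np.degrees(YAW),O)
for p in[(-100,210),(-100,-210),(100,-210),(100,0),(55,190),(-45,182.5),(-45,-182.5),(-35,65),(-35,-65),(35,65),(35,-65)]: print(p,ov(*np.array(p)/1e3).round(4))
E
python3 -m pendant '[{"delta_pos":[0.445,-0.975,0],"angular":[0,0,0.15]},{"delta_pos":[0.445,-0.975,0],"angular":[0,0,0.15]},{"delta_pos":[0.445,-0.975,0],"angular":[0,0,0.15]},{"delta_pos":[0.445,-0.975,0],"angular":[0,0,0.15]},{"delta_pos":[0.445,-0.975,0],"angular":[0,0,0.15]},{"delta_pos":[0.445,-0.975,0],"angular":[0,0,0.15]},{"delta_pos":[0.445,-0.975,0],"angular":[0,0,0.15]},{"delta_pos":[0.445,-0.975,0],"angular":[0,0,0.15]},{"delta_pos":[0.445,-0.975,0],"angular":[0,0,0.15]},{"delta_pos":[0.445,-0.975,0],"angular":[0,0,0.15]},{"delta_pos":[0.445,-0.975,0],"angular":[0,0,0.15]},{"delta_pos":[0.445,-0.975,0],"angular":[0,0,0.15]}]' 0.4 15
python3 -m pendant '[{"delta_pos":[0.445,-0.975,0],"angular":[0,0,0.15]},{"delta_pos":[0.445,-0.975,0],"angular":[0,0,0.15]},{"delta_pos":[0.445,-0.975,0],"angular":[0,0,0.15]},{"delta_pos":[0.445,-0.975,0],"angular":[0,0,0.15]},{"delta_pos":[0.445,-0.975,0],"angular":[0,0,0.15]},{"delta_pos":[0.445,-0.975,0],"angular":[0,0,0.15]},{"delta_pos":[0.445,-0.975,0],"angular":[0,0,0.15]},{"delta_pos":[0.445,-0.975,0],"angular":[0,0,0.15]},{"delta_pos":[0.445,-0.975,0],"angular":[0,0,0.15]},{"delta_pos":[0.445,-0.975,0],"angular":[0,0,0.15]},{"delta_pos":[0.445,-0.975,0],"angular":[0,0,0.15]},{"delta_pos":[0.445,-0.975,0],"angular":[0,0,0.15]}]'
python3 -c "
from h import *
st(); save('wrist','w1.png')"
```

```text
0.36447927810496933 2.529175755062847 [0.50111161 0.130336  ]
(-100, 210) [0.3919 0.3357]
(-100, -210) [ 0.4105 -0.0839]
(100, -210) [ 0.6103 -0.075 ]
(100, 0) [0.601  0.1347]
(55, 190) [0.5477 0.3226]
(-45, 182.5) [0.4481 0.3107]
(-45, -182.5) [ 0.4642 -0.054 ]
(-35, 65) [0.4633 0.1937]
(-35, -65) [0.469  0.0639]
(35, 65) [0.5332 0.1968]
(35, -65) [0.5389 0.0669]
clock: 1.65
ee_pos: [0.3471, 0.1918, 0.2303]
orientation: [0.071, 0.997, -0.0, -0.0]
contact_force: [0.3, 0.3, -0.3]
gripper_width: 0.0658
grip_force: 0.0
clock: 3.15
ee_pos: [0.5073, -0.1591, 0.2301]
orientation: [-0.023, 1.0, 0.0, -0.0]
contact_force: [-0.6, 0.4, -1.5]
gripper_width: 0.0661
grip_force: 0.0
t 3.1 tcp [ 0.5073 -0.1591  0.2301] yaw x -177.3 w 0.0661 F [-0.6  0.4 -1.5] j [-0.47  0.12  1.65  0.    1.38 -2.08]
```

View pics/w1.png

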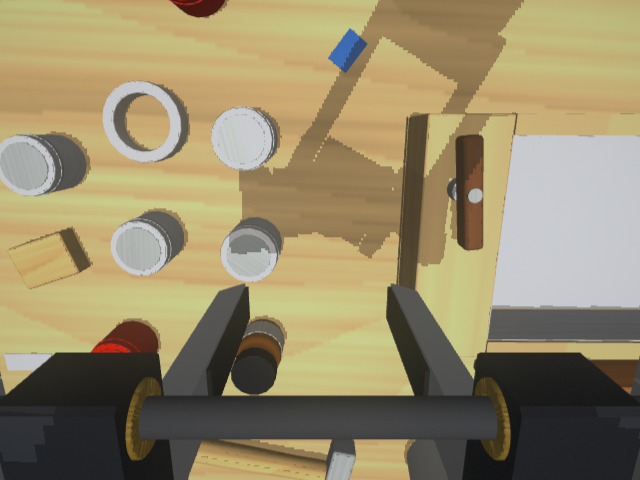

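The wrist view shows the near tins at about (249,252) and (243,137), then (142,246) and (30,165), with the glue jar just behind at (258,360). I'll cross-check the wrist rays against the top view.

Run:
```python
from h import *
w=arm.calibration('wrist')
for u,v in[(249,254),(242,140),(141,248),(28,166)]: print(onz(w,u,v,.048).round(4))
print('knobR',onz(w,475,196,.108).round(4), Rp)
tins()
```

```text
[ 0.5363 -0.2217  0.048 ]
[ 0.4404 -0.2272  0.048 ]
[ 0.5352 -0.3153  0.048 ]
[ 0.469  -0.4029  0.048 ]
knobR [ 0.4687 -0.0567  0.108 ] [ 0.46419733 -0.05371188]
tin 419 301 [ 0.4366 -0.2224  0.048 ]
tin 495 290 [ 0.4664 -0.4006  0.048 ]
```

```bash
python3 -m pendant '[{"delta_pos":[0.31,-0.67,0],"angular":[0,0,0]},{"delta_pos":[0.31,-0.67,0],"angular":[0,0,0]},{"delta_pos":[0.31,-0.67,0],"angular":[0,0,0]},{"delta_pos":[0,0,-0.92],"angular":[0,0,0]},{"delta_pos":[0,0,-0.92],"angular":[0,0,0]},{"delta_pos":[0,0,-0.92],"angular":[0,0,0]},{"delta_pos":[0,0,-0.92],"angular":[0,0,0]},{"delta_pos":[0,0,-0.92],"angular":[0,0,0]},{"delta_pos":[0,0,-0.92],"angular":[0,0,0]},{"delta_pos":[0,0,-0.92],"angular":[0,0,0]},{"delta_pos":[0,0,0],"angular":[0,0,0]}]'
python3 -m pendant '[{"delta_pos":[0,0,0],"angular":[0,0,0]},{"delta_pos":[0,0,0],"angular":[0,0,0]},{"delta_pos":[0,0,0],"angular":[0,0,0]},{"delta_pos":[0,0,0],"angular":[0,0,0]}]' -1 15
python3 -m pendant '[{"delta_pos":[0,0,1],"angular":[0,0,0]},{"delta_pos":[0,0,1],"angular":[0,0,0]},{"delta_pos":[0,0,1],"angular":[0,0,0]},{"delta_pos":[0,0,1],"angular":[0,0,0]},{"delta_pos":[0,0,1],"angular":[0,0,0]}]'
```

```text
clock: 4.62
ee_pos: [0.533, -0.2171, 0.0347]
orientation: [-0.023, 1.0, 0.002, -0.003]
contact_force: [-0.3, 0.3, -0.5]
gripper_width: 0.0657
grip_force: 0.0
clock: 5.12
ee_pos: [0.5363, -0.219, 0.0388]
orientation: [-0.023, 1.0, -0.001, 0.001]
contact_force: [-0.5, 0.4, 6.6]
gripper_width: 0.0496
grip_force: 15.0
clock: 5.75
ee_pos: [0.5343, -0.2181, 0.1874]
orientation: [-0.023, 1.0, 0.0, -0.001]
contact_force: [1.1, -0.2, -1.4]
gripper_width: 0.0497
grip_force: 15.0
```

```bash
python3 -m pendant '[{"delta_pos":[0,0.99,0],"angular":[0,0,0]},{"delta_pos":[0,0.99,0],"angular":[0,0,0]},{"delta_pos":[0,0.99,0],"angular":[0,0,0]},{"delta_pos":[0,0.99,0],"angular":[0,0,0]},{"delta_pos":[0,0.99,0],"angular":[0,0,0]},{"delta_pos":[0,0.99,0],"angular":[0,0,0]},{"delta_pos":[0,0.99,0],"angular":[0,0,0]},{"delta_pos":[0,0.99,0],"angular":[0,0,0]},{"delta_pos":[0,0.99,0],"angular":[0,0,0]},{"delta_pos":[0,0.99,0],"angular":[0,0,0]},{"delta_pos":[0,0.99,0],"angular":[0,0,0]},{"delta_pos":[0,0.99,0],"angular":[0,0,0]}]'
python3 -m pendant '[{"delta_pos":[0,0.99,0],"angular":[0,0,0]},{"delta_pos":[0,0.99,0],"angular":[0,0,0]},{"delta_pos":[0,0,-0.95],"angular":[0,0,0]},{"delta_pos":[0,0,-0.95],"angular":[0,0,0]},{"delta_pos":[0,0,-0.95],"angular":[0,0,0]},{"delta_pos":[0,0,-0.95],"angular":[0,0,0]},{"delta_pos":[0,0,-0.87],"angular":[0,0,0]},{"delta_pos":[0,0,0],"angular":[0,0,0]},{"delta_pos":[0,0,0],"angular":[0,0,0]}]'
python3 -m pendant '[{"delta_pos":[0,0,0],"angular":[0,0,0]},{"delta_pos":[0,0,0],"angular":[0,0,0]}]' 0.4
python3 -m pendant '[{"delta_pos":[0,0,1],"angular":[0,0,0]},{"delta_pos":[0,0,1],"angular":[0,0,0]},{"delta_pos":[0,0,1],"angular":[0,0,0]},{"delta_pos":[0,0,1],"angular":[0,0,0]},{"delta_pos":[0,0,1],"angular":[0,0,0]},{"delta_pos":[0,0,0],"angular":[0,0,0]}]'
python3 -c "
from h import *
save('wrist','w2.png');st();tins()"
```

```text
clock: 7.25
ee_pos: [0.5342, 0.1387, 0.1865]
orientation: [-0.023, 1.0, -0.0, -0.001]
contact_force: [0.1, 0.7, -1.8]
gripper_width: 0.0498
grip_force: 15.0
clock: 8.38
ee_pos: [0.5349, 0.1972, 0.0473]
orientation: [-0.023, 1.0, -0.0, -0.0]
contact_force: [0.3, -0.1, -2.5]
gripper_width: 0.0498
grip_force: 15.0
clock: 8.62
ee_pos: [0.5359, 0.1975, 0.0483]
orientation: [-0.023, 1.0, 0.0, 0.001]
contact_force: [0.5, 0.4, -0.2]
gripper_width: 0.0647
grip_force: 0.0
clock: 9.38
ee_pos: [0.5373, 0.1978, 0.2008]
orientation: [-0.023, 1.0, 0.001, 0.004]
contact_force: [-0.8, 0.3, 0.6]
gripper_width: 0.0659
grip_force: 0.0
t 9.4 tcp [0.5359 0.1975 0.1984] yaw x -177.4 w 0.0657 F [0.4 0.7 0. ] j [ 0.2   0.22  1.59 -0.    1.33 -1.42]
tin 419 301 [ 0.4366 -0.2224  0.048 ]
tin 495 290 [ 0.4666 -0.4007  0.048 ]
tin 458 261 [ 0.5334 -0.3127  0.048 ]
```

View pics/w2.png

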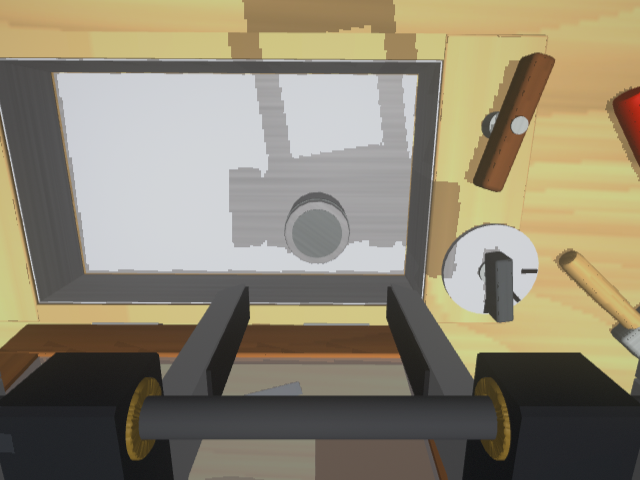

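The first tin stands upright at (317,230) in the cavity. Next is tin B.

```bash
python3 -m pendant '[{"delta_pos":[0,-1,0],"angular":[0,0,0]},{"delta_pos":[0,-1,0],"angular":[0,0,0]},{"delta_pos":[0,-1,0],"angular":[0,0,0]},{"delta_pos":[0,-1,0],"angular":[0,0,0]},{"delta_pos":[0,-1,0],"angular":[0,0,0]},{"delta_pos":[0,-1,0],"angular":[0,0,0]},{"delta_pos":[0,-1,0],"angular":[0,0,0]},{"delta_pos":[0,-1,0],"angular":[0,0,0]},{"delta_pos":[0,-1,0],"angular":[0,0,0]},{"delta_pos":[0,-1,0],"angular":[0,0,0]},{"delta_pos":[0,-1,0],"angular":[0,0,0]},{"delta_pos":[0,-1,0],"angular":[0,0,0]}]'
python3 -m pendant '[{"delta_pos":[0,-1,0],"angular":[0,0,0]},{"delta_pos":[0,-1,0],"angular":[0,0,0]},{"delta_pos":[0,-1,0],"angular":[0,0,0]},{"delta_pos":[0,-1,0],"angular":[0,0,0]},{"delta_pos":[0,-1,0],"angular":[0,0,0]},{"delta_pos":[0,0,-0.89],"angular":[0,0,0]},{"delta_pos":[0,0,-0.89],"angular":[0,0,0]},{"delta_pos":[0,0,-0.89],"angular":[0,0,0]},{"delta_pos":[0,0,-0.89],"angular":[0,0,0]},{"delta_pos":[0,0,-0.89],"angular":[0,0,0]},{"delta_pos":[0,0,-0.89],"angular":[0,0,0]},{"delta_pos":[0,0,0],"angular":[0,0,0]}]'
python3 -m pendant '[{"delta_pos":[0,0,0],"angular":[0,0,0]},{"delta_pos":[0,0,0],"angular":[0,0,0]},{"delta_pos":[0,0,0],"angular":[0,0,0]},{"delta_pos":[0,0,0],"angular":[0,0,0]}]' -1 15
python3 -m pendant '[{"delta_pos":[0,0,1],"angular":[0,0,0]},{"delta_pos":[0,0,1],"angular":[0,0,0]},{"delta_pos":[0,0,1],"angular":[0,0,0]},{"delta_pos":[0,0,1],"angular":[0,0,0]},{"delta_pos":[0,0,1],"angular":[0,0,0]}]'
```

```text
clock: 10.98
ee_pos: [0.5337, -0.1631, 0.1947]
orientation: [-0.023, 1.0, 0.001, -0.002]
contact_force: [-0.1, -0.6, 0.2]
gripper_width: 0.0656
grip_force: 0.0
clock: 12.48
ee_pos: [0.5317, -0.3101, 0.0322]
orientation: [-0.023, 1.0, 0.003, -0.004]
contact_force: [-0.0, 0.2, 0.2]
gripper_width: 0.0659
grip_force: 0.0
clock: 12.98
ee_pos: [0.5358, -0.3132, 0.0382]
orientation: [-0.023, 1.0, -0.001, 0.001]
contact_force: [0.1, 0.2, 2.3]
gripper_width: 0.0497
grip_force: 15.0
clock: 13.6
ee_pos: [0.5345, -0.3123, 0.1874]
orientation: [-0.023, 1.0, 0.0, -0.0]
contact_force: [-0.2, -0.9, -1.7]
gripper_width: 0.0497
grip_force: 15.0
```

```bash
python3 -m pendant '[{"delta_pos":[0,0.973,0],"angular":[0,0,0]},{"delta_pos":[0,0.973,0],"angular":[0,0,0]},{"delta_pos":[0,0.973,0],"angular":[0,0,0]},{"delta_pos":[0,0.973,0],"angular":[0,0,0]},{"delta_pos":[0,0.973,0],"angular":[0,0,0]},{"delta_pos":[0,0.973,0],"angular":[0,0,0]},{"delta_pos":[0,0.973,0],"angular":[0,0,0]},{"delta_pos":[0,0.973,0],"angular":[0,0,0]},{"delta_pos":[0,0.973,0],"angular":[0,0,0]},{"delta_pos":[0,0.973,0],"angular":[0,0,0]},{"delta_pos":[0,0.973,0],"angular":[0,0,0]},{"delta_pos":[0.17,0.973,0],"angular":[0,0,0]}]'
python3 -m pendant '[{"delta_pos":[0,0.973,0],"angular":[0,0,0]},{"delta_pos":[0,0,0],"angular":[0,0,0]},{"delta_pos":[0,0,-0.95],"angular":[0,0,0]},{"delta_pos":[0,0,-0.95],"angular":[0,0,0]},{"delta_pos":[0,0,-0.95],"angular":[0,0,0]},{"delta_pos":[0,0,-0.95],"angular":[0,0,0]},{"delta_pos":[0,0,-0.87],"angular":[0,0,0]},{"delta_pos":[0,0,0],"angular":[0,0,0]},{"delta_pos":[0,0,0],"angular":[0,0,0]}]'
python3 -m pendant '[{"delta_pos":[0,0,0],"angular":[0,0,0]},{"delta_pos":[0,0,0],"angular":[0,0,0]}]' 0.4
python3 -m pendant '[{"delta_pos":[0,0,1],"angular":[0,0,0]},{"delta_pos":[0,0,1],"angular":[0,0,0]},{"delta_pos":[0,0,1],"angular":[0,0,0]},{"delta_pos":[0,0,1],"angular":[0,0,0]},{"delta_pos":[0,0,1],"angular":[0,0,0]},{"delta_pos":[0,0,0],"angular":[0,0,0]}]'
python3 -c "
from h import *
st();tins()"
```

```text
clock: 15.1
ee_pos: [0.5393, 0.0386, 0.1866]
orientation: [-0.023, 1.0, -0.0, -0.001]
contact_force: [-0.9, 0.0, -2.6]
gripper_width: 0.0499
grip_force: 15.0
clock: 16.23
ee_pos: [0.5404, 0.0662, 0.0474]
orientation: [-0.023, 1.0, -0.0, 0.0]
contact_force: [0.9, -0.1, -2.6]
gripper_width: 0.0496
grip_force: 15.0
clock: 16.48
ee_pos: [0.5411, 0.0667, 0.0481]
orientation: [-0.023, 1.0, -0.0, 0.001]
contact_force: [0.2, 1.0, 0.2]
gripper_width: 0.0647
grip_force: 0.0
clock: 17.23
ee_pos: [0.5425, 0.0668, 0.2003]
orientation: [-0.023, 1.0, -0.0, 0.004]
contact_force: [0.5, -0.6, -0.4]
gripper_width: 0.0658
grip_force: 0.0
t 17.2 tcp [0.5425 0.0668 0.2003] yaw x -177.3 w 0.0658 F [ 0.5 -0.6 -0.4] j [-0.04  0.17  1.65 -0.    1.31 -1.65]
tin 495 290 [ 0.4664 -0.4006  0.048 ]
tin 427 285 [ 0.4732 -0.241   0.048 ]
```

A tin was knocked: C has moved from (419,301) to (427,285), about (0.475,-0.2435). I'll aim there.

```bash
python3 -m pendant '[{"delta_pos":[-0.197,-0.938,0],"angular":[0,0,0]},{"delta_pos":[-0.197,-0.938,0],"angular":[0,0,0]},{"delta_pos":[-0.197,-0.938,0],"angular":[0,0,0]},{"delta_pos":[-0.197,-0.938,0],"angular":[0,0,0]},{"delta_pos":[-0.197,-0.938,0],"angular":[0,0,0]},{"delta_pos":[-0.197,-0.938,0],"angular":[0,0,0]},{"delta_pos":[-0.197,-0.938,0],"angular":[0,0,0]},{"delta_pos":[-0.197,-0.938,0],"angular":[0,0,0]},{"delta_pos":[-0.197,-0.938,0],"angular":[0,0,0]},{"delta_pos":[-0.197,-0.938,0],"angular":[0,0,0]},{"delta_pos":[-0.197,-0.938,0],"angular":[0,0,0]},{"delta_pos":[0,0,0],"angular":[0,0,0]}]'
python3 -c "
from h import *
st();im=save('wrist','w3.png')
w=arm.calibration('wrist');print(proj(w,(.475,-.2435,.048)),proj(w,(.468,-.402,.048)))"
```

```text
clock: 18.77
ee_pos: [0.4739, -0.2435, 0.1949]
orientation: [-0.022, 1.0, 0.001, -0.001]
contact_force: [-0.2, 0.8, -0.1]
gripper_width: 0.0658
grip_force: 0.0
t 18.8 tcp [ 0.4739 -0.2435  0.1949] yaw x -177.5 w 0.0658 F [-0.2  0.8 -0.1] j [-0.64  0.15  1.68 -0.    1.31 -2.25]
(np.float64(315.5654033076901), np.float64(238.13851394655174)) (np.float64(107.62907757829961), np.float64(220.3870341710273))
```

View pics/w3.png

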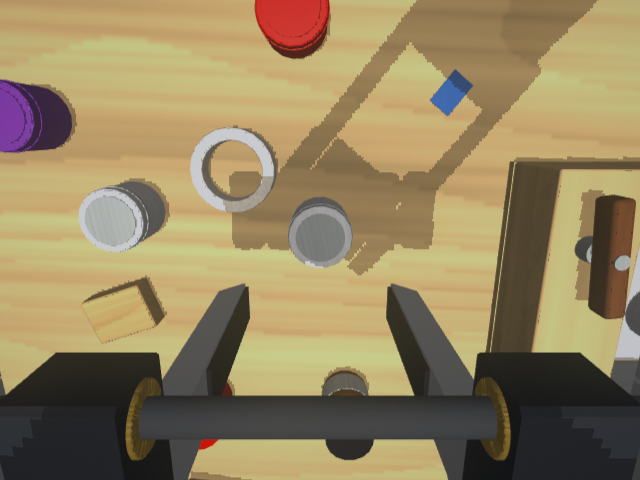

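Tin C is at (320,236), where predicted, and the tape at (232,169) is clear of the fingers. Picking it.

```bash
python3 -m pendant '[{"delta_pos":[0,0,-0.89],"angular":[0,0,0]},{"delta_pos":[0,0,-0.89],"angular":[0,0,0]},{"delta_pos":[0,0,-0.89],"angular":[0,0,0]},{"delta_pos":[0,0,-0.89],"angular":[0,0,0]},{"delta_pos":[0,0,-0.89],"angular":[0,0,0]},{"delta_pos":[0,0,-0.89],"angular":[0,0,0]},{"delta_pos":[0,0,0],"angular":[0,0,0]}]'
python3 -m pendant '[{"delta_pos":[0,0,0],"angular":[0,0,0]},{"delta_pos":[0,0,0],"angular":[0,0,0]},{"delta_pos":[0,0,0],"angular":[0,0,0]},{"delta_pos":[0,0,0],"angular":[0,0,0]}]' -1 15
python3 -m pendant '[{"delta_pos":[0,0,1],"angular":[0,0,0]},{"delta_pos":[0,0,1],"angular":[0,0,0]},{"delta_pos":[0,0,1],"angular":[0,0,0]},{"delta_pos":[0,0,1],"angular":[0,0,0]},{"delta_pos":[0,0,1],"angular":[0,0,0]}]'
```

```text
clock: 19.7
ee_pos: [0.4729, -0.2398, 0.0338]
orientation: [-0.024, 1.0, 0.002, -0.003]
contact_force: [-0.6, 0.3, 0.1]
gripper_width: 0.0658
grip_force: 0.0
clock: 20.2
ee_pos: [0.4762, -0.2431, 0.038]
orientation: [-0.023, 1.0, -0.0, 0.001]
contact_force: [-0.2, 2.1, 4.3]
gripper_width: 0.0498
grip_force: 15.0
clock: 20.82
ee_pos: [0.4745, -0.2427, 0.1871]
orientation: [-0.023, 1.0, 0.0, -0.0]
contact_force: [-0.2, -0.7, -1.2]
gripper_width: 0.05
grip_force: 15.0
```

```bash
python3 -m pendant '[{"delta_pos":[-0.022,0.974,0],"angular":[0,0,0]},{"delta_pos":[-0.022,0.974,0],"angular":[0,0,0]},{"delta_pos":[-0.022,0.974,0],"angular":[0,0,0]},{"delta_pos":[-0.022,0.974,0],"angular":[0,0,0]},{"delta_pos":[-0.022,0.974,0],"angular":[0,0,0]},{"delta_pos":[-0.022,0.974,0],"angular":[0,0,0]},{"delta_pos":[-0.022,0.974,0],"angular":[0,0,0]},{"delta_pos":[-0.022,0.974,0],"angular":[0,0,0]},{"delta_pos":[-0.022,0.974,0],"angular":[0,0,0]},{"delta_pos":[-0.022,0.974,0],"angular":[0,0,0]},{"delta_pos":[-0.022,0.974,0],"angular":[0,0,0]},{"delta_pos":[-0.022,0.974,0],"angular":[0,0,0]}]'
python3 -m pendant '[{"delta_pos":[-0.022,0.974,0],"angular":[0,0,0]},{"delta_pos":[-0.022,0.974,0],"angular":[0,0,0]},{"delta_pos":[-0.022,0.974,0],"angular":[0,0,0]},{"delta_pos":[0,0,0],"angular":[0,0,0]},{"delta_pos":[0,0,-0.95],"angular":[0,0,0]},{"delta_pos":[0,0,-0.95],"angular":[0,0,0]},{"delta_pos":[0,0,-0.95],"angular":[0,0,0]},{"delta_pos":[0,0,-0.95],"angular":[0,0,0]},{"delta_pos":[0,0,-0.87],"angular":[0,0,0]},{"delta_pos":[0,0,0],"angular":[0,0,0]},{"delta_pos":[0,0,0],"angular":[0,0,0]}]'
python3 -m pendant '[{"delta_pos":[0,0,0],"angular":[0,0,0]},{"delta_pos":[0,0,0],"angular":[0,0,0]}]' 0.4
python3 -m pendant '[{"delta_pos":[0,0,1],"angular":[0,0,0]},{"delta_pos":[0,0,1],"angular":[0,0,0]},{"delta_pos":[0,0,1],"angular":[0,0,0]},{"delta_pos":[0,0,1],"angular":[0,0,0]},{"delta_pos":[0,0,1],"angular":[0,0,0]},{"delta_pos":[0,0,0],"angular":[0,0,0]}]'
python3 -c "
from h import *
st();tins()"
```

```text
clock: 22.32
ee_pos: [0.4667, 0.1085, 0.1862]
orientation: [-0.023, 1.0, -0.0, -0.0]
contact_force: [0.3, -0.5, -0.9]
gripper_width: 0.0497
grip_force: 15.0
clock: 23.7
ee_pos: [0.4655, 0.1949, 0.0471]
orientation: [-0.023, 1.0, -0.0, 0.0]
contact_force: [0.1, 0.2, -0.5]
gripper_width: 0.0498
grip_force: 15.0
clock: 23.95
ee_pos: [0.4661, 0.1957, 0.0476]
orientation: [-0.023, 1.0, 0.0, 0.001]
contact_force: [0.1, -0.2, -0.2]
gripper_width: 0.0647
grip_force: 0.0
clock: 24.7
ee_pos: [0.4674, 0.1961, 0.1997]
orientation: [-0.023, 1.0, 0.001, 0.004]
contact_force: [0.8, -0.5, -0.8]
gripper_width: 0.0653
grip_force: 0.0
t 24.7 tcp [0.4674 0.1961 0.1997] yaw x -177.3 w 0.0653 F [ 0.8 -0.5 -0.8] j [ 0.23  0.09  1.75 -0.    1.3  -1.39]
tin 495 290 [ 0.4664 -0.4006  0.048 ]
```

```bash
python3 -m pendant '[{"delta_pos":[0.005,-0.993,0],"angular":[0,0,0]},{"delta_pos":[0.005,-0.993,0],"angular":[0,0,0]},{"delta_pos":[0.005,-0.993,0],"angular":[0,0,0]},{"delta_pos":[0.005,-0.993,0],"angular":[0,0,0]},{"delta_pos":[0.005,-0.993,0],"angular":[0,0,0]},{"delta_pos":[0.005,-0.993,0],"angular":[0,0,0]},{"delta_pos":[0.005,-0.993,0],"angular":[0,0,0]},{"delta_pos":[0.005,-0.993,0],"angular":[0,0,0]},{"delta_pos":[0.005,-0.993,0],"angular":[0,0,0]},{"delta_pos":[0.005,-0.993,0],"angular":[0,0,0]}]'
python3 -m pendant '[{"delta_pos":[0.005,-0.993,0],"angular":[0,0,0]},{"delta_pos":[0.005,-0.993,0],"angular":[0,0,0]},{"delta_pos":[0.005,-0.993,0],"angular":[0,0,0]},{"delta_pos":[0.005,-0.993,0],"angular":[0,0,0]},{"delta_pos":[0.005,-0.993,0],"angular":[0,0,0]},{"delta_pos":[0.005,-0.993,0],"angular":[0,0,0]},{"delta_pos":[0.005,-0.993,0],"angular":[0,0,0]},{"delta_pos":[0.005,-0.993,0],"angular":[0,0,0]},{"delta_pos":[0.005,-0.993,0],"angular":[0,0,0]},{"delta_pos":[0.005,-0.993,0],"angular":[0,0,0]},{"delta_pos":[0,0,0],"angular":[0,0,0]}]'
python3 -m pendant '[{"delta_pos":[0,0,-0.89],"angular":[0,0,0]},{"delta_pos":[0,0,-0.89],"angular":[0,0,0]},{"delta_pos":[0,0,-0.89],"angular":[0,0,0]},{"delta_pos":[0,0,-0.89],"angular":[0,0,0]},{"delta_pos":[0,0,-0.89],"angular":[0,0,0]},{"delta_pos":[0,0,-0.89],"angular":[0,0,0]},{"delta_pos":[0,0,0],"angular":[0,0,0]}]'
python3 -m pendant '[{"delta_pos":[0,0,0],"angular":[0,0,0]},{"delta_pos":[0,0,0],"angular":[0,0,0]},{"delta_pos":[0,0,0],"angular":[0,0,0]},{"delta_pos":[0,0,0],"angular":[0,0,0]}]' -1 15
python3 -m pendant '[{"delta_pos":[0,0,1],"angular":[0,0,0]},{"delta_pos":[0,0,1],"angular":[0,0,0]},{"delta_pos":[0,0,1],"angular":[0,0,0]},{"delta_pos":[0,0,1],"angular":[0,0,0]},{"delta_pos":[0,0,1],"angular":[0,0,0]}]'
```

```text
clock: 26.0
ee_pos: [0.4654, -0.1028, 0.1944]
orientation: [-0.023, 1.0, 0.001, -0.002]
contact_force: [0.3, -0.5, -0.1]
gripper_width: 0.0659
grip_force: 0.0
clock: 27.38
ee_pos: [0.4671, -0.4011, 0.1941]
orientation: [-0.022, 1.0, 0.001, -0.001]
contact_force: [0.4, 0.3, 0.6]
gripper_width: 0.0657
grip_force: 0.0
clock: 28.25
ee_pos: [0.466, -0.3964, 0.0327]
orientation: [-0.023, 1.0, 0.003, -0.003]
contact_force: [-0.4, 0.8, -1.0]
gripper_width: 0.0657
grip_force: 0.0
clock: 28.75
ee_pos: [0.4691, -0.4009, 0.0378]
orientation: [-0.023, 1.0, -0.001, 0.001]
contact_force: [0.1, 0.6, 5.0]
gripper_width: 0.0497
grip_force: 15.0
clock: 29.38
ee_pos: [0.4677, -0.3998, 0.1865]
orientation: [-0.023, 1.0, 0.001, -0.001]
contact_force: [0.7, -0.6, -2.6]
gripper_width: 0.0497
grip_force: 15.0
```

```bash
python3 -m pendant '[{"delta_pos":[0.005,0.964,0],"angular":[0,0,0]},{"delta_pos":[0.005,0.964,0],"angular":[0,0,0]},{"delta_pos":[0.005,0.964,0],"angular":[0,0,0]},{"delta_pos":[0.005,0.964,0],"angular":[0,0,0]},{"delta_pos":[0.005,0.964,0],"angular":[0,0,0]},{"delta_pos":[0.005,0.964,0],"angular":[0,0,0]},{"delta_pos":[0.005,0.964,0],"angular":[0,0,0]},{"delta_pos":[0.005,0.964,0],"angular":[0,0,0]},{"delta_pos":[0.005,0.964,0],"angular":[0,0,0]},{"delta_pos":[0.005,0.964,0],"angular":[0,0,0]},{"delta_pos":[0.005,0.964,0],"angular":[0,0,0]},{"delta_pos":[0.005,0.964,0],"angular":[0,0,0]}]'
python3 -m pendant '[{"delta_pos":[0,0.964,0],"angular":[0,0,0]},{"delta_pos":[0,0.964,0],"angular":[0,0,0]},{"delta_pos":[0,0.964,0],"angular":[0,0,0]},{"delta_pos":[0,0.964,0],"angular":[0,0,0]},{"delta_pos":[0,0,0],"angular":[0,0,0]},{"delta_pos":[0,0,-0.95],"angular":[0,0,0]},{"delta_pos":[0,0,-0.95],"angular":[0,0,0]},{"delta_pos":[0,0,-0.95],"angular":[0,0,0]},{"delta_pos":[0,0,-0.95],"angular":[0,0,0]},{"delta_pos":[0,0,-0.87],"angular":[0,0,0]},{"delta_pos":[0,0,0],"angular":[0,0,0]},{"delta_pos":[0,0,0],"angular":[0,0,0]}]'
python3 -m pendant '[{"delta_pos":[0,0,0],"angular":[0,0,0]},{"delta_pos":[0,0,0],"angular":[0,0,0]}]' 0.4
python3 -m pendant '[{"delta_pos":[0,0,1],"angular":[0,0,0]},{"delta_pos":[0,0,1],"angular":[0,0,0]},{"delta_pos":[0,0,1],"angular":[0,0,0]},{"delta_pos":[0,0,1],"angular":[0,0,0]},{"delta_pos":[0,0,1],"angular":[0,0,0]},{"delta_pos":[0,0,0],"angular":[0,0,0]}]'
python3 -c "
from h import *
st();tins();save('scene','s2.png');im=cv2.imread('pics/s2.png');cv2.imwrite('pics/s2c.png',cv2.resize(im[90:310,220:460],None,fx=2.5,fy=2.5))"
```

```text
clock: 30.88
ee_pos: [0.4694, -0.0522, 0.1858]
orientation: [-0.023, 1.0, 0.0, -0.001]
contact_force: [0.5, 0.1, -1.8]
gripper_width: 0.05
grip_force: 15.0
clock: 32.38
ee_pos: [0.4703, 0.0619, 0.0468]
orientation: [-0.023, 1.0, -0.0, 0.0]
contact_force: [-0.4, -0.1, -1.9]
gripper_width: 0.0496
grip_force: 15.0
clock: 32.62
ee_pos: [0.471, 0.0624, 0.0473]
orientation: [-0.023, 1.0, -0.0, 0.001]
contact_force: [0.8, 0.1, -0.1]
gripper_width: 0.0649
grip_force: 0.0
clock: 33.38
ee_pos: [0.4723, 0.0624, 0.1994]
orientation: [-0.023, 1.0, -0.0, 0.004]
contact_force: [0.9, 0.8, -0.3]
gripper_width: 0.0659
grip_force: 0.0
t 33.4 tcp [0.4723 0.0624 0.1994] yaw x -177.3 w 0.0659 F [ 0.9  0.8 -0.3] j [-0.05  0.02  1.82 -0.    1.3  -1.67]
```

View pics/s2c.png

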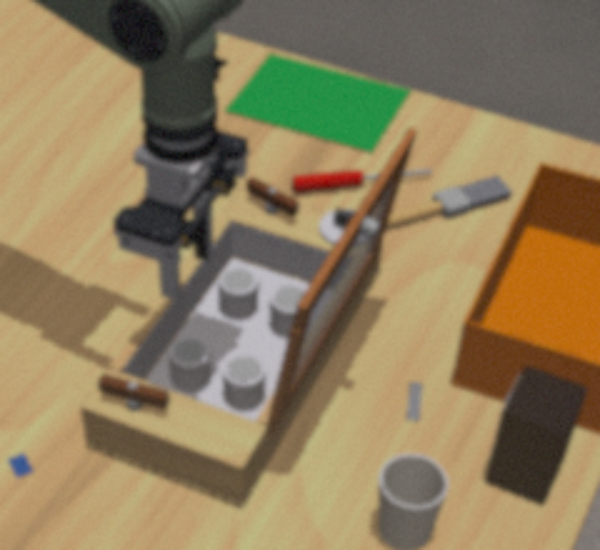

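All four tins stand upright in the cavity, and the lid is still up. Next I'll estimate the lid angle and work out the closing arc.

```bash
python3 - <<'E'
from h import *
Hh=ov(.1,0)+[.002,-.0015]
for t in(1.7,1.8,1.9,1.95):
    p=[Hh[0]-.21*np.cos(t)+.01*np.sin(t),Hh[1],.075+.21*np.sin(t)+.01*np.cos(t)]; print(t,np.round(p,3),np.round(proj(c,p),1))
print('hinge',Hh)
r=.17
for a in(90,80,70,60,50,40,30,20,10,5,0):
    t=np.radians(a); print(a,'TCP x',round(Hh[0]-r*np.cos(t)+.01*np.sin(t)+.009,3),'z',round(.075+r*np.sin(t)+.01*np.cos(t)+.025,3))
E
python3 -m pendant '[{"delta_pos":[0,0.15,0.95],"angular":[0,0,0]},{"delta_pos":[0,0.15,0.95],"angular":[0,0,0]},{"delta_pos":[0,0.15,0.95],"angular":[0,0,0]},{"delta_pos":[0,0.15,0.95],"angular":[0,0,0]},{"delta_pos":[0,0.15,0.95],"angular":[0,0,0]},{"delta_pos":[0,0.15,0.95],"angular":[0,0,0]},{"delta_pos":[0,0.15,0],"angular":[0,0,0]},{"delta_pos":[0,0,0],"angular":[0,0,0]}]' -1 15
```

```text
1.7 [0.64  0.133 0.282] [258.7 193.9]
1.8 [0.66  0.133 0.277] [259.4 184. ]
1.9 [0.68  0.133 0.27 ] [260.2 174.8]
1.95 [0.69  0.133 0.266] [260.6 170.5]
hinge [0.60301419 0.13324882]
90 TCP x 0.622 z 0.27
80 TCP x 0.592 z 0.269
70 TCP x 0.563 z 0.263
60 TCP x 0.536 z 0.252
50 TCP x 0.51 z 0.237
40 TCP x 0.488 z 0.217
30 TCP x 0.47 z 0.194
20 TCP x 0.456 z 0.168
10 TCP x 0.446 z 0.139
5 TCP x 0.444 z 0.125
0 TCP x 0.442 z 0.11
clock: 34.48
ee_pos: [0.4693, 0.0942, 0.3648]
orientation: [-0.023, 1.0, -0.0, -0.002]
contact_force: [0.4, 0.2, 0.0]
gripper_width: 0.0007
grip_force: 0.0
```

```bash
python3 -m pendant '[{"delta_pos":[0.96,0,0],"angular":[0,0,0]},{"delta_pos":[0.96,0,0],"angular":[0,0,0]},{"delta_pos":[0.96,0,0],"angular":[0,0,0]},{"delta_pos":[0.96,0,0],"angular":[0,0,0]},{"delta_pos":[0.96,0,0],"angular":[0,0,0]},{"delta_pos":[0.96,0,0],"angular":[0,0,0]},{"delta_pos":[0.96,0,0],"angular":[0,0,0]},{"delta_pos":[0.96,0,0],"angular":[0,0,0]},{"delta_pos":[0,0,0],"angular":[0,0,0]}]'
python3 -m pendant '[{"delta_pos":[0,0,-0.87],"angular":[0,0,0]},{"delta_pos":[0,0,-0.87],"angular":[0,0,0]},{"delta_pos":[0,0,-0.87],"angular":[0,0,0]},{"delta_pos":[0,0,-0.87],"angular":[0,0,0]},{"delta_pos":[0,0,0],"angular":[0,0,0]}]'
python3 -m pendant '[{"delta_pos":[-0.8,0,0],"angular":[0,0,0]},{"delta_pos":[-0.8,0,0],"angular":[0,0,0]},{"delta_pos":[-0.5,0,0],"angular":[0,0,0]},{"delta_pos":[-0.5,0,0],"angular":[0,0,0]},{"delta_pos":[0,0,0],"angular":[0,0,0]}]'
```

```text
clock: 35.6
ee_pos: [0.7006, 0.0935, 0.3625]
orientation: [-0.023, 1.0, -0.0, -0.003]
contact_force: [-0.2, -0.1, -0.7]
gripper_width: 0.0006
grip_force: 0.0
clock: 36.22
ee_pos: [0.6972, 0.094, 0.2586]
orientation: [-0.023, 1.0, 0.0, -0.004]
contact_force: [0.7, -0.0, -0.5]
gripper_width: 0.0003
grip_force: 0.0
clock: 36.85
ee_pos: [0.6222, 0.0941, 0.265]
orientation: [-0.023, 1.0, 0.0, 0.001]
contact_force: [0.4, -0.5, 0.0]
gripper_width: 0.0008
grip_force: 0.0
```

```bash
python3 -m pendant '[{"delta_pos":[-1,0,-0.03],"angular":[0,0,0]},{"delta_pos":[-0.97,0,-0.2],"angular":[0,0,0]},{"delta_pos":[-0.9,0,-0.37],"angular":[0,0,0]},{"delta_pos":[-0.87,0,-0.5],"angular":[0,0,0]},{"delta_pos":[-0.73,0,-0.67],"angular":[0,0,0]},{"delta_pos":[0,0,0],"angular":[0,0,0]}]'
python3 -c "
from h import *
st();save('scene','s3.png');im=cv2.imread('pics/s3.png');cv2.imwrite('pics/s3c.png',cv2.resize(im[60:310,180:460],None,fx=2.2,fy=2.2))"
```

```text
clock: 37.6
ee_pos: [0.4863, 0.0941, 0.2085]
orientation: [-0.023, 1.0, 0.0, -0.002]
contact_force: [0.5, -0.2, 0.4]
gripper_width: 0.0007
grip_force: 0.0
t 37.6 tcp [0.4863 0.0941 0.2085] yaw x -177.3 w 0.0007 F [ 0.5 -0.2  0.4] j [ 0.02  0.06  1.76  0.    1.33 -1.6 ]
```

View pics/s3c.png

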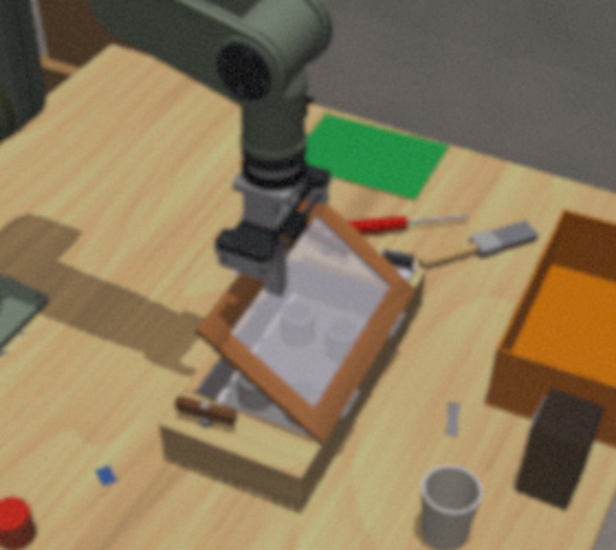

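The lid is down to about 40°, pushed at its upper face. I'll continue the arc.

```bash
python3 -m pendant '[{"delta_pos":[-0.6,0,-0.77],"angular":[0,0,0]},{"delta_pos":[-0.47,0,-0.87],"angular":[0,0,0]},{"delta_pos":[-0.33,0,-0.9],"angular":[0,0,0]},{"delta_pos":[-0.07,0,-0.4],"angular":[0,0,0]},{"delta_pos":[-0.07,0,-0.3],"angular":[0,0,0]},{"delta_pos":[0,0,0],"angular":[0,0,0]}]'
python3 -m pendant '[{"delta_pos":[0,0,-0.1],"angular":[0,0,0]},{"delta_pos":[0,0,-0.05],"angular":[0,0,0]},{"delta_pos":[0,0,0],"angular":[0,0,0]}]'
```

```text
clock: 38.4
ee_pos: [0.4427, 0.094, 0.1126]
orientation: [-0.023, 1.0, 0.0, 0.0]
contact_force: [0.8, 0.2, 0.1]
gripper_width: 0.0005
grip_force: 0.0
clock: 38.78
ee_pos: [0.4425, 0.094, 0.1083]
orientation: [-0.023, 1.0, -0.0, 0.0]
contact_force: [0.2, -0.1, -0.1]
gripper_width: 0.0005
grip_force: 0.2
```

```bash
python3 -m pendant '[{"delta_pos":[0,0,-0.07],"angular":[0,0,0]},{"delta_pos":[0,0,0],"angular":[0,0,0]}]'
python3 -m pendant '[{"delta_pos":[0,0,-0.07],"angular":[0,0,0]},{"delta_pos":[0,0,0],"angular":[0,0,0]}]'
python3 -m pendant '[{"delta_pos":[0,0,-0.07],"angular":[0,0,0]},{"delta_pos":[0,0,0],"angular":[0,0,0]}]'
```

```text
clock: 39.02
ee_pos: [0.4426, 0.094, 0.1072]
orientation: [-0.023, 1.0, -0.0, 0.0]
contact_force: [-2.4, -0.2, 8.2]
gripper_width: 0.0003
grip_force: 4.1
clock: 39.28
ee_pos: [0.4427, 0.094, 0.107]
orientation: [-0.023, 1.0, -0.0, 0.0]
contact_force: [-7.2, -1.6, 21.7]
gripper_width: 0.0004
grip_force: 10.9
clock: 39.52
ee_pos: [0.4428, 0.094, 0.1069]
orientation: [-0.023, 1.0, -0.0, -0.0]
contact_force: [-13.6, -1.9, 36.2]
gripper_width: 0.0004
grip_force: 17.8
```

The stop is firm at TCP z = 0.107 with force rising, so the lid is shut. I'll lift and look at the left turnbutton and the vent.

```bash
python3 -m pendant '[{"delta_pos":[0,0,1],"angular":[0,0,0]},{"delta_pos":[0,0,1],"angular":[0,0,0]},{"delta_pos":[0,0,1],"angular":[0,0,0]},{"delta_pos":[0,0,1],"angular":[0,0,0]},{"delta_pos":[0.32,0.87,0],"angular":[0,0,0]},{"delta_pos":[0.32,0.87,0],"angular":[0,0,0]},{"delta_pos":[0.32,0.87,0],"angular":[0,0,0]},{"delta_pos":[0.32,0.87,0],"angular":[0,0,0]},{"delta_pos":[0.32,0.87,0],"angular":[0,0,0]},{"delta_pos":[0.32,0.87,0],"angular":[0,0,0]},{"delta_pos":[0,0,0],"angular":[0,0,0]},{"delta_pos":[0,0,0],"angular":[0,0,0]}]' -0.2 10
python3 - <<'E'
from h import *
st(); w=arm.calibration('wrist'); save('wrist','w4.png')
np.save('w4.npy',np.r_[w['xyz'],w['orientation']])
for n,p,z in(('L',ov(-.045,.1825),.108),('V',ov(.055,.19),.103)): print(n,np.round(proj(w,[*p,z]),1))
E
```

```text
clock: 41.02
ee_pos: [0.4992, 0.25, 0.2213]
orientation: [-0.023, 1.0, -0.0, -0.001]
contact_force: [0.6, -0.2, -0.3]
gripper_width: 0.0374
grip_force: 0.0
t 41.0 tcp [0.4992 0.25   0.2213] yaw x -177.3 w 0.0374 F [ 0.6 -0.2 -0.3] j [ 0.31  0.18  1.59 -0.    1.37 -1.31]
L [413.4 178.6]
V [413.1 314.7]
```

View pics/w4.png

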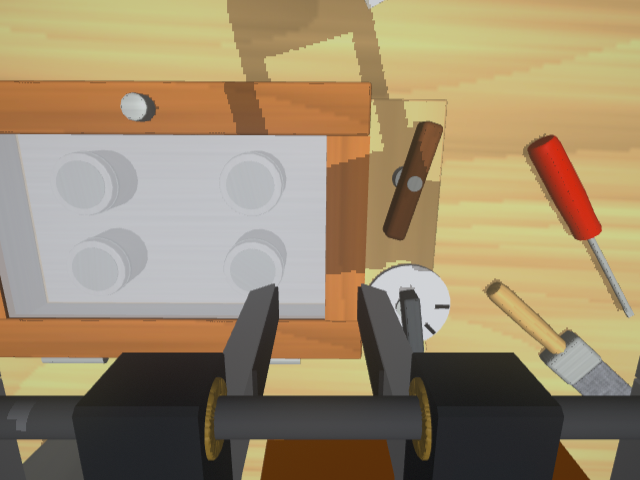

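The lid is shut with the four tins visible through the pane. The left bar runs from (432,122) to (394,238) with its screw at (414,184). The vent handle points rear at (412,320).

Run:
```python
from h import *
w=arm.calibration('wrist')
f=lambda u,v,z:onz(w,u,v,z)[:2]
a,b=f(432,122.5,.108),f(394,238,.108); e=b-a
print('L screw',f(414.5,184,.108),'mid',(a+b)/2,'len',np.linalg.norm(e),'ang',np.degrees(np.arctan2(e[1],e[0])))
a,b=f(409,290,.103),f(415,350,.103); e=b-a
print('V ends',a,b,np.degrees(np.arctan2(e[1],e[0])),'pred',ov(.055,.19))
im=cv2.imread('pics/w4.png'); cv2.imwrite('pics/w4c.png',cv2.resize(im[100:370,350:470],None,fx=2.2,fy=2.2,interpolation=2))
```

```text
L screw [0.45170241 0.31164967] mid [0.45075746 0.31007183] len 0.07838832887415732 ang -12.348210063876994
V ends [0.52854496 0.31731431] [0.57673489 0.32702022] 11.387562947063 pred [0.54767369 0.32257797]
```

View pics/w4c.png

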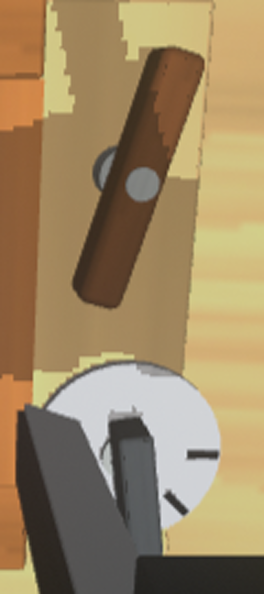

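```bash
python3 -m pendant '[{"delta_pos":[-0.54,0.67,0],"angular":[0,0,-0.84]},{"delta_pos":[-0.54,0.67,0],"angular":[0,0,-0.83]},{"delta_pos":[-0.54,0.67,0],"angular":[0,0,-0.83]},{"delta_pos":[0,0,0],"angular":[0,0,0]},{"delta_pos":[0,0,-0.9],"angular":[0,0,0]},{"delta_pos":[0,0,-0.9],"angular":[0,0,0]},{"delta_pos":[0,0,-0.9],"angular":[0,0,0]},{"delta_pos":[0,0,-0.88],"angular":[0,0,0]},{"delta_pos":[0,0,0],"angular":[0,0,0]},{"delta_pos":[0,0,0],"angular":[0,0,0]}]' -0.35 8
python3 -m pendant '[{"delta_pos":[0,0,0],"angular":[0,0,0]},{"delta_pos":[0,0,0],"angular":[0,0,0]},{"delta_pos":[0,0,0],"angular":[0,0,0]}]' -1 8
python3 -c "
from h import *
st()"
```

```text
clock: 42.32
ee_pos: [0.4523, 0.3105, 0.1154]
orientation: [0.108, 0.994, 0.0, 0.001]
contact_force: [0.8, 0.2, 0.0]
gripper_width: 0.0308
grip_force: 0.0
clock: 42.7
ee_pos: [0.4519, 0.3109, 0.1156]
orientation: [0.107, 0.994, 0.0, 0.001]
contact_force: [-0.4, -1.1, 3.7]
gripper_width: 0.0142
grip_force: 8.0
t 42.7 tcp [0.4519 0.3109 0.1156] yaw x 167.7 w 0.0142 F [-0.4 -1.1  3.7] j [ 0.45  0.27  1.72 -0.    1.15 -0.91]
```

```bash
python3 -m pendant '[{"delta_pos":[0,0,0],"angular":[0,0,-0.97]},{"delta_pos":[0,0,0],"angular":[0,0,-0.97]},{"delta_pos":[0,0,0],"angular":[0,0,-0.97]},{"delta_pos":[0,0,0],"angular":[0,0,-0.97]},{"delta_pos":[0,0,0],"angular":[0,0,-0.97]},{"delta_pos":[0,0,0],"angular":[0,0,-0.97]},{"delta_pos":[0,0,0],"angular":[0,0,-0.97]},{"delta_pos":[0,0,0],"angular":[0,0,-0.97]},{"delta_pos":[0,0,0],"angular":[0,0,-0.97]},{"delta_pos":[0,0,0],"angular":[0,0,-0.97]},{"delta_pos":[0,0,0],"angular":[0,0,-0.97]},{"delta_pos":[0,0,0],"angular":[0,0,-0.97]}]' -1 20
python3 -m pendant '[{"delta_pos":[0,0,0],"angular":[0,0,-0.97]},{"delta_pos":[0,0,0],"angular":[0,0,0]},{"delta_pos":[0,0,0],"angular":[0,0,0]}]'
python3 -c "
from h import *
st()"
python3 -m pendant '[{"delta_pos":[0,0,0],"angular":[0,0,0]},{"delta_pos":[0,0,0],"angular":[0,0,0]}]' -0.35
python3 -m pendant '[{"delta_pos":[0,0,1],"angular":[0,0,0]},{"delta_pos":[0,0,1],"angular":[0,0,0]},{"delta_pos":[0,0,1],"angular":[0,0,0]},{"delta_pos":[0,0,1],"angular":[0,0,0]},{"delta_pos":[0,0,0],"angular":[0,0,0]}]'
```

```text
clock: 44.2
ee_pos: [0.4508, 0.3099, 0.1155]
orientation: [0.658, 0.753, -0.001, 0.0]
contact_force: [-3.7, -4.5, 8.9]
gripper_width: 0.0138
grip_force: 20.0
clock: 44.58
ee_pos: [0.4507, 0.3099, 0.1155]
orientation: [0.695, 0.719, -0.001, 0.0]
contact_force: [-2.9, -4.2, 8.0]
gripper_width: 0.0137
grip_force: 20.0
t 44.6 tcp [0.4507 0.3099 0.1155] yaw x 92.0 w 0.0137 F [-2.9 -4.2  8. ] j [ 0.45  0.27  1.72 -0.    1.16  0.41]
clock: 44.82
ee_pos: [0.4511, 0.3111, 0.1142]
orientation: [0.695, 0.719, 0.0, -0.0]
contact_force: [-0.6, 0.8, -0.3]
gripper_width: 0.0293
grip_force: 0.0
clock: 45.45
ee_pos: [0.4529, 0.3119, 0.2369]
orientation: [0.695, 0.719, 0.003, 0.001]
contact_force: [-0.2, -0.0, 0.3]
gripper_width: 0.0306
grip_force: 0.0
```

Left turnbutton is square (yaw 92°). Next is the vent handle, at about 11° in world.

```bash
python3 -m pendant '[{"delta_pos":[0.27,0.03,0],"angular":[0,0,0.97]},{"delta_pos":[0.27,0.03,0],"angular":[0,0,0.97]},{"delta_pos":[0.27,0.03,0],"angular":[0,0,0.97]},{"delta_pos":[0.27,0.03,0],"angular":[0,0,0.97]},{"delta_pos":[0.27,0.03,0],"angular":[0,0,0.97]},{"delta_pos":[0.27,0.03,0],"angular":[0,0,0.97]},{"delta_pos":[0.27,0.03,0],"angular":[0,0,0.97]},{"delta_pos":[0.27,0.03,0],"angular":[0,0,0.97]},{"delta_pos":[0.27,0.03,0],"angular":[0,0,0.97]},{"delta_pos":[0.27,0.03,0],"angular":[0,0,0.97]},{"delta_pos":[0.27,0.03,0],"angular":[0,0,0.97]},{"delta_pos":[0.27,0.03,0],"angular":[0,0,0.97]}]'
python3 -m pendant '[{"delta_pos":[0,0,0],"angular":[0,0,0.97]},{"delta_pos":[0,0,0],"angular":[0,0,0.97]},{"delta_pos":[0,0,0],"angular":[0,0,0.97]},{"delta_pos":[0,0,0],"angular":[0,0,0.97]},{"delta_pos":[0,0,0],"angular":[0,0,0.97]},{"delta_pos":[0,0,0],"angular":[0,0,0]},{"delta_pos":[0,0,0],"angular":[0,0,0]}]'
python3 -c "
from h import *
st(); w=arm.calibration('wrist'); print(proj(w,[.548,.3215,.103])); save('wrist','w5.png')"
```

```text
clock: 46.95
ee_pos: [0.5476, 0.3214, 0.2315]
orientation: [0.156, 0.988, -0.001, -0.002]
contact_force: [0.1, 0.9, -0.3]
gripper_width: 0.0303
grip_force: 0.0
clock: 47.82
ee_pos: [0.5478, 0.3215, 0.233]
orientation: [-0.095, 0.996, -0.0, -0.001]
contact_force: [-0.5, 0.1, -0.3]
gripper_width: 0.0304
grip_force: 0.0
t 47.8 tcp [0.5478 0.3215 0.233 ] yaw x -169.2 w 0.0304 F [-0.5  0.1 -0.3] j [ 0.39  0.33  1.38  0.    1.43 -1.37]
(np.float64(317.5886060626583), np.float64(243.07386237307216))
```

View pics/w5.png

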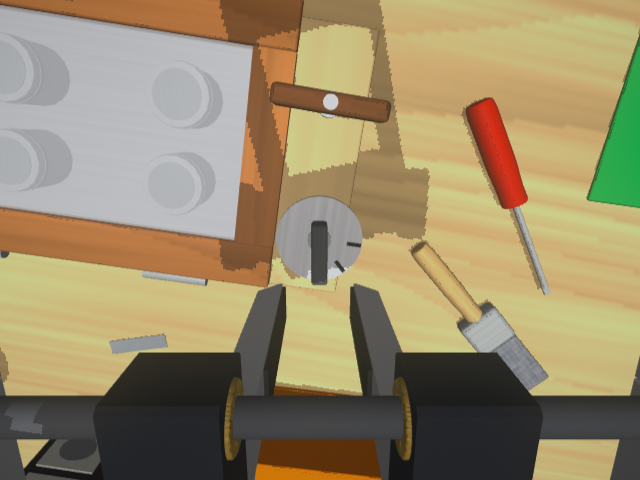

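The left button lies across the lid edge at (330,102). The vent handle is centred and aligned at (319,250). Descend, grip and turn +36.7°.

```bash
python3 -m pendant '[{"delta_pos":[0,0,-0.81],"angular":[0,0,0]},{"delta_pos":[0,0,-0.81],"angular":[0,0,0]},{"delta_pos":[0,0,-0.81],"angular":[0,0,0]},{"delta_pos":[0,0,-0.81],"angular":[0,0,0]},{"delta_pos":[0,0,-0.75],"angular":[0,0,0]},{"delta_pos":[0,0,0],"angular":[0,0,0]},{"delta_pos":[0,0,0],"angular":[0,0,0]}]'
python3 -m pendant '[{"delta_pos":[0,0,0],"angular":[0,0,0]},{"delta_pos":[0,0,0],"angular":[0,0,0]},{"delta_pos":[0,0,0],"angular":[0,0,0]}]' -1 25
python3 -m pendant '[{"delta_pos":[0,0,0],"angular":[0,0,0.875]},{"delta_pos":[0,0,0],"angular":[0,0,0.875]},{"delta_pos":[0,0,0],"angular":[0,0,0.875]},{"delta_pos":[0,0,0],"angular":[0,0,0.875]},{"delta_pos":[0,0,0],"angular":[0,0,0.875]},{"delta_pos":[0,0,0],"angular":[0,0,0.875]},{"delta_pos":[0,0,0],"angular":[0,0,0.875]},{"delta_pos":[0,0,0],"angular":[0,0,0]},{"delta_pos":[0,0,0],"angular":[0,0,0]}]'
python3 -c "
from h import *
st()"
python3 -m pendant '[{"delta_pos":[0,0,0],"angular":[0,0,0]},{"delta_pos":[0,0,0],"angular":[0,0,0]}]' -0.35
python3 -m pendant '[{"delta_pos":[0,0,1],"angular":[0,0,0]},{"delta_pos":[0,0,1],"angular":[0,0,0]},{"delta_pos":[0,0,1],"angular":[0,0,0]},{"delta_pos":[0,0,1],"angular":[0,0,0]},{"delta_pos":[0,0,0],"angular":[0,0,0]}]'
```

```text
clock: 48.75
ee_pos: [0.5489, 0.3219, 0.1155]
orientation: [-0.095, 0.995, 0.0, 0.001]
contact_force: [-0.0, -0.4, 0.8]
gripper_width: 0.0306
grip_force: 0.0
clock: 49.12
ee_pos: [0.5489, 0.3226, 0.1158]
orientation: [-0.095, 0.995, 0.001, 0.001]
contact_force: [-0.1, 2.0, 2.3]
gripper_width: 0.0117
grip_force: 25.0
clock: 50.25
ee_pos: [0.5493, 0.3219, 0.1158]
orientation: [-0.404, 0.915, -0.0, 0.001]
contact_force: [0.2, -0.0, 5.3]
gripper_width: 0.0115
grip_force: 25.0
t 50.2 tcp [0.5493 0.3219 0.1158] yaw x -132.4 w 0.0115 F [ 0.2 -0.   5.3] j [ 0.39  0.44  1.48 -0.    1.21 -2.01]
clock: 50.5
ee_pos: [0.5474, 0.3213, 0.1136]
orientation: [-0.404, 0.915, -0.0, -0.001]
contact_force: [-0.0, 0.2, 0.4]
gripper_width: 0.0279
grip_force: 0.0
clock: 51.12
ee_pos: [0.5497, 0.3223, 0.2371]
orientation: [-0.404, 0.915, -0.0, 0.003]
contact_force: [0.4, 0.8, -1.0]
gripper_width: 0.0307
grip_force: 0.0
```

```bash
python3 -m pendant '[{"delta_pos":[-0.208,-0.965,0],"angular":[0,0,-0.5]},{"delta_pos":[-0.208,-0.965,0],"angular":[0,0,-0.5]},{"delta_pos":[-0.208,-0.965,0],"angular":[0,0,-0.5]},{"delta_pos":[-0.208,-0.965,0],"angular":[0,0,-0.5]},{"delta_pos":[-0.208,-0.965,0],"angular":[0,0,-0.5]},{"delta_pos":[-0.208,-0.965,0],"angular":[0,0,-0.5]},{"delta_pos":[-0.208,-0.965,0],"angular":[0,0,-0.5]},{"delta_pos":[-0.208,-0.965,0],"angular":[0,0,-0.5]},{"delta_pos":[-0.208,-0.965,0],"angular":[0,0,-0.5]},{"delta_pos":[-0.208,-0.965,0],"angular":[0,0,-0.5]},{"delta_pos":[-0.208,-0.965,0],"angular":[0,0,-0.5]},{"delta_pos":[-0.208,-0.965,0],"angular":[0,0,-0.5]}]'
python3 -m pendant '[{"delta_pos":[-0.208,-0.965,0],"angular":[0,0,-0.5]},{"delta_pos":[0,0,0],"angular":[0,0,0]},{"delta_pos":[0,0,0],"angular":[0,0,0]}]'
python3 -c "
from h import *
st(); w=arm.calibration('wrist'); print(proj(w,[.4668,-.0548,.108])); save('wrist','w6.png')"
```

```text
clock: 52.62
ee_pos: [0.4718, -0.0263, 0.2322]
orientation: [-0.101, 0.995, 0.001, -0.002]
contact_force: [0.2, -0.8, -0.1]
gripper_width: 0.0307
grip_force: 0.0
clock: 53.0
ee_pos: [0.4666, -0.054, 0.2334]
orientation: [-0.076, 0.997, 0.001, -0.001]
contact_force: [-0.2, 0.3, 0.9]
gripper_width: 0.0306
grip_force: 0.0
t 53.0 tcp [ 0.4666 -0.054   0.2334] yaw x -171.3 w 0.0306 F [-0.2  0.3  0.9] j [-0.3  -0.02  1.78  0.    1.38 -2.02]
(np.float64(316.11973120439524), np.float64(244.67293639862962))
```

View pics/w6.png

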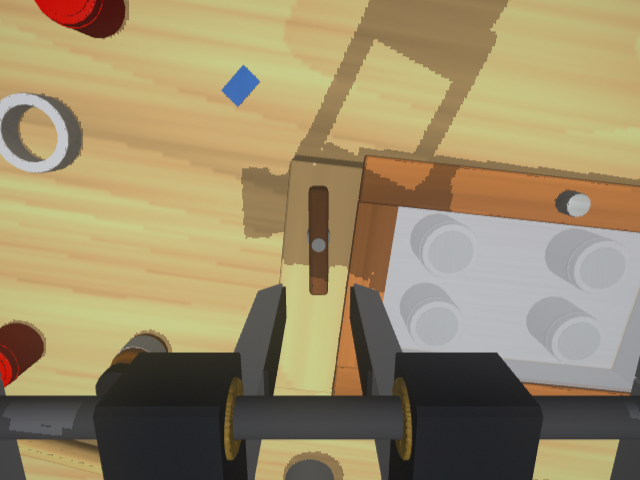

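The right bar is vertical in view at (319,243), centred and aligned. Grip it and turn -96°.

```bash
python3 -m pendant '[{"delta_pos":[0,0,-0.9],"angular":[0,0,0]},{"delta_pos":[0,0,-0.9],"angular":[0,0,0]},{"delta_pos":[0,0,-0.9],"angular":[0,0,0]},{"delta_pos":[0,0,-0.9],"angular":[0,0,0]},{"delta_pos":[0,0,-0.4],"angular":[0,0,0]},{"delta_pos":[0,0,0],"angular":[0,0,0]},{"delta_pos":[0,0,0],"angular":[0,0,0]}]'
python3 -m pendant '[{"delta_pos":[0,0,0],"angular":[0,0,0]},{"delta_pos":[0,0,0],"angular":[0,0,0]},{"delta_pos":[0,0,0],"angular":[0,0,0]}]' -1 20
python3 -m pendant '[{"delta_pos":[0,0,0],"angular":[0,0,-1]},{"delta_pos":[0,0,0],"angular":[0,0,-1]},{"delta_pos":[0,0,0],"angular":[0,0,-1]},{"delta_pos":[0,0,0],"angular":[0,0,-1]},{"delta_pos":[0,0,0],"angular":[0,0,-1]},{"delta_pos":[0,0,0],"angular":[0,0,-1]},{"delta_pos":[0,0,0],"angular":[0,0,-1]},{"delta_pos":[0,0,0],"angular":[0,0,-1]},{"delta_pos":[0,0,0],"angular":[0,0,-1]},{"delta_pos":[0,0,0],"angular":[0,0,-1]},{"delta_pos":[0,0,0],"angular":[0,0,-1]},{"delta_pos":[0,0,0],"angular":[0,0,-1]}]'
python3 -m pendant '[{"delta_pos":[0,0,0],"angular":[0,0,-1]},{"delta_pos":[0,0,0],"angular":[0,0,-1]},{"delta_pos":[0,0,0],"angular":[0,0,-1]},{"delta_pos":[0,0,0],"angular":[0,0,-1]},{"delta_pos":[0,0,0],"angular":[0,0,0]},{"delta_pos":[0,0,0],"angular":[0,0,0]}]'
python3 -c "
from h import *
st()"
python3 -m pendant '[{"delta_pos":[0,0,0],"angular":[0,0,0]},{"delta_pos":[0,0,0],"angular":[0,0,0]}]' -0.35
python3 -m pendant '[{"delta_pos":[0,0,1],"angular":[0,0,0]},{"delta_pos":[0,0,1],"angular":[0,0,0]},{"delta_pos":[0,0,1],"angular":[0,0,0]},{"delta_pos":[0,0,1],"angular":[0,0,0]},{"delta_pos":[0,0,1],"angular":[0,0,0]},{"delta_pos":[0,-1,0],"angular":[0,0,0]},{"delta_pos":[0,-1,0],"angular":[0,0,0]},{"delta_pos":[0,-1,0],"angular":[0,0,0]},{"delta_pos":[0,-1,0],"angular":[0,0,0]},{"delta_pos":[0,-1,0],"angular":[0,0,0]},{"delta_pos":[0,-1,0],"angular":[0,0,0]},{"delta_pos":[0,0,0],"angular":[0,0,0]}]'
python3 -c "
from h import *
st();save('top','t9.png');im=cv2.imread('pics/t9.png');cv2.imwrite('pics/t9c.png',cv2.resize(im[180:330,150:390],None,fx=3.2,fy=3.2,interpolation=2))"
```

```text
clock: 53.92
ee_pos: [0.4682, -0.0547, 0.1157]
orientation: [-0.076, 0.997, -0.0, 0.001]
contact_force: [0.1, -0.6, 0.3]
gripper_width: 0.0301
grip_force: 0.0
clock: 54.3
ee_pos: [0.4677, -0.0533, 0.1155]
orientation: [-0.075, 0.997, 0.002, 0.001]
contact_force: [-0.2, 4.3, 3.6]
gripper_width: 0.0137
grip_force: 20.0
clock: 55.8
ee_pos: [0.4667, -0.0552, 0.1155]
orientation: [0.526, 0.85, -0.001, -0.0]
contact_force: [-3.6, -1.1, 5.2]
gripper_width: 0.0135
grip_force: 20.0
clock: 56.55
ee_pos: [0.466, -0.0554, 0.1155]
orientation: [0.69, 0.724, -0.002, -0.001]
contact_force: [-5.6, -1.0, 7.6]
gripper_width: 0.0141
grip_force: 20.0
t 56.5 tcp [ 0.466  -0.0554  0.1155] yaw x 92.7 w 0.0141 F [-5.6 -1.   7.6] j [-0.3   0.12  1.9  -0.    1.12 -0.35]
clock: 56.8
ee_pos: [0.4676, -0.0547, 0.1149]
orientation: [0.69, 0.723, 0.0, 0.0]
contact_force: [-0.0, 1.4, -0.1]
gripper_width: 0.029
grip_force: 0.0
clock: 58.3
ee_pos: [0.4672, -0.2361, 0.2644]
orientation: [0.691, 0.722, 0.0, -0.0]
contact_force: [-0.2, 1.0, -0.3]
gripper_width: 0.0303
grip_force: 0.0
t 58.3 tcp [ 0.4672 -0.2361  0.2644] yaw x 92.5 w 0.0303 F [-0.2  1.  -0.3] j [-0.63  0.07  1.62  0.    1.45 -0.68]
```

View pics/t9c.png

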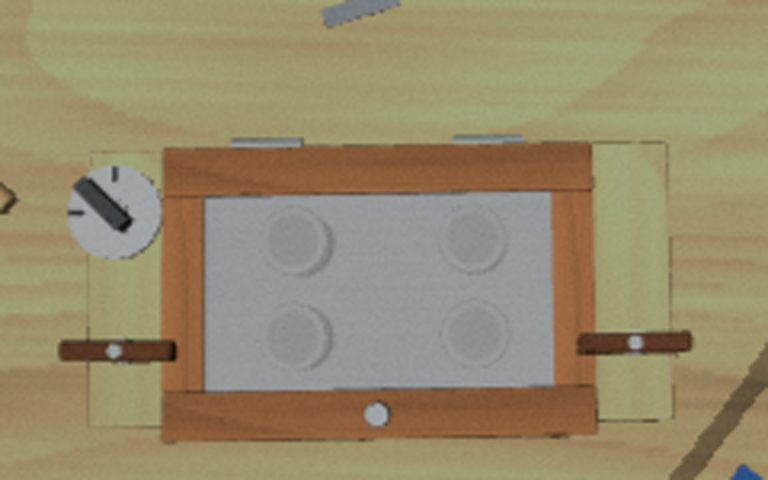

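The lid is shut over four upright tins, both buttons are square at (117,350) and (634,342), and the vent sits at 45° at (104,204), between the closed and open marks. The arm is clear, so I'm handing in.

```bash
python3 -c "
from cell import arm
print(arm.sign_off())"
```

```text
the job is handed in; nothing more can be done
None
```

I handed the job in at about 58 s: four tins stand upright in the oven, the lid is shut, both turnbuttons are square across it and the vent is at half open; the judge returned no verdict.

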